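# Gauge two sanded pine blocks

### The job

Offer both pine blocks to the width gauge by sliding them along the bench, without lifting them: push the one that fits right through the throat into the green pen, and once the gauge has stopped the too-wide one, slide it back out and leave it squarely in the red rework bay. Do not force a block against the gauge, and leave the other things on the bench alone.

Things in the scene. Friction and masses are not known exactly. Their poses are not given: they have to be found in the camera images.
- block_1: loose pine block, 100 mm long (its x), 30 mm tall, about 80 g, origin at the centre of its underside. The two blocks look alike; one is 50 mm wide (y) and slides through the gauge, the other was left 58 mm wide and does not. Which is which is for the gauge to tell.
- block_2: loose pine block, 100 mm long (its x), 30 mm tall, about 80 g, origin at the centre of its underside. The two blocks look alike; one is 50 mm wide (y) and slides through the gauge, the other was left 58 mm wide and does not. Which is which is for the gauge to tell.
- gauge: fixed go/no-go gauge, 35 mm walls, no floor plate, open top. Origin: bench level, throat entry, centre line; x = travel. Aluminium mouth, 94 mm wide at x=-35 mm, narrows to 54 mm at x=0; parallel 54 mm throat x=0 to 50, cheeks 18 mm thick; then green-floored pen, 74 mm wide inside, x=50 to 190, plywood walls 16 mm thick at its sides and end; the only way in is the throat.
- bay: red rework bay with white border, flat paint on the bench (no height), 160 mm along its x by 110 mm along its y, origin at its centre
- sander: bystander: cork sanding block with black rubber sole, 110 x 65 x 40 mm, loose, origin at the centre of its underside
- board: bystander: loose wooden board 150 x 90 x 24 mm, origin at the centre of its underside
- tin: bystander: loose blue open tin, 72 mm across, 95 mm tall, origin at the centre of its underside

How it is judged:
On the way:
1. the too-wide block is tried in the gauge: slid nose first into the mouth, in line within 8 degrees and centred within 8 mm, until the cheeks stop it (nose within 10 mm of the throat), for 0.2 s (x of block_2 in the frame of gauge between -0.06 and -0.03 m and y of block_2 in the frame of gauge between -0.008 and 0.008 m and angle between the x axis of block_2 and the x axis of gauge, either way round below 0.14 rad), for 0.2 s.
At the end, for the whole second after the job is handed in: 50 mm block flat in the green pen, tail wholly out of the throat (centre 100 mm or more past the throat's entry); 58 mm block flat in the red bay, centre within 25 mm along and 22 mm across of the bay's centre, length along the bay's within 15 degrees (either way round); both at rest (x of block_1 in the frame of gauge between 0.1 and 0.15 m and y of block_1 in the frame of gauge between -0.02 and 0.02 m and height (world z) of each of block_1, block_2 below 0.006 m and x of block_2 in the frame of bay between -0.025 and 0.025 m and y of block_2 in the frame of bay between -0.022 and 0.022 m and angle between the x axis of block_2 and the x axis of bay, either way round below 0.26 rad and linear speed of each of block_1, block_2 below 0.01 m/s); the robot touches nothing.
It fails at once if a block is lifted or tipped: its underside's centre more than 12 mm off the bench (height (world z) of any of block_1, block_2 above 0.012 m).
It fails at once if a block is forced: pressed against the gauge with more than 40 N (contact force between any of block_1, block_2 and gauge above 40 N).
It fails at once if the sanding block, the board or the tin is shifted by more than 20 mm (distance of any of sander, board, tin from where it was at the start of the episode above 0.02 m).
It also fails if it takes over 72 s, if anything falls off the work surface, if the arm or the gripper's body presses on something with over 40 N, if the wrist force passes 120 N, or if a joint passes its speed limit or range.

### The arm

A 6-joint arm with a two-finger parallel gripper is mounted at the origin on the work surface. World frame = base frame: x ahead of the robot, y to its left, z up, the work surface at z = 0. Lengths are in m, angles in rad, forces in N, time in s.
With the tool pointing down it reaches from about 0.275 to 1 m from the base axis. Payload 8.4 kg.
Tool frame: the origin (TCP) lies midway between the tips of the shut fingers; the grasp point (between the pads) lies 19 mm behind it; x points along the fingers, y is the direction in which the jaws open and shut, and the axes are right-handed (so a half turn about x gives the same grasp; the last joint's range is limited). The gripper opens to 85 mm and grips with 20 to 120 N. Pads are 22 mm wide; open, the fingers measure 114 mm over their backs; the gripper's body (76 mm by 85 mm) begins 54 mm behind the grasp point. The pads swing forward as they close: fully open they stand 13 mm farther back than shut.
Start: joints at [-0.002, 0.353, 1.633, -0, 1.155, -0.002], TCP at [0.625, -0, 0.231] pointing down, gripper open.
Joint ranges: [-2.63, 2.63], [-0.92, 2.1], [0.06, 2.66], [-1.3, 4.44], [0, 2.69], [-3.02, 3.02]. Speed limits (rad/s): [2.22, 2.22, 2.79, 3.14, 3.14, 3.14].

### API

Orientations are given as a 3x3 rotation matrix whose columns are the frame's x, y, z axes.
In Python, from station import manip, read_camera, camera_params, search_frame, masks_of gives the robot as it stands. The module is installed in compiled form; this text tells all that it offers.
- The arm moves only by the shell command python3 -m creep 'ROWS'. ROWS is JSON, a list of rows, each an object of numbers: "dx", "dy", "dz": the shift along the tool's x, y, z in m; "ax", "ay", "az": the turn, a rotation vector about the tool's x, y, z in degrees; "claw": the closure, from -1 (fully open) to 1 (shut), so that 0 is half open. A call has 1 to 12 rows; each row shifts and turns the commanded pose from where the row before left it, along the tool's axes as they then stand; what a row does not reach is not made up. A row lasts 1/8 s, in which the tool goes at most 62.5 mm and 10.7 degrees, less where a joint would pass 70% of its speed; a pose out of reach is approached as far as the arm can. A call with a gripper value outside its range is refused whole. The fingers move at their own pace and stop on an object; the grip force is fixed at half the most. Time passes only in rows, so rows that do not move let the fingers close. It gives the time, the measured TCP pose, the force and the opening at its end, in the units of the state.
- manip.get_obs(): the state, without advancing time (a new reading comes with each control period).
- read_camera(name): name is "scene" or "side" or "wrist"; returns (picture, depth): 400x640x3 uint8, blue, green, red; 400x640 float32, m along the optical axis (not along the pixel's ray), 0 where there is no reading.
- camera_params(name): a dict with "intrinsics" (3x3 intrinsics, pixels), "dist" ([k1, k2, p1, p2, k3] as OpenCV has them; the pictures are not rectified), "T" (4x4, takes a point from camera to world coordinates); the wrist camera has in their place "mount" (4x4, takes a point from camera to tool coordinates, whose origin is the TCP and whose axes are the tool frame's). Camera axes: x right, y down, z forward; pixel columns grow to the right and rows downward; lengths in m; the calibration is good to about 2 mm. A picture is of the moment at which its call begins: read the wrist's pose just before it. camera_params takes no time and is no camera call.
- manip.sign_off(): hands the job in, once; it reports no verdict.
Trained networks look in the newest picture that a camera, given by its name, has taken for a name from the list of things; names that differ only in an ending like _2 or _b are one class to them, and where a whole thing is asked for, a point or a joint stands for the part that bears it (a point fixed in the world has none). Each returns a list of dicts, best first, with "score" (0 to 1); they miss things now and then, are a little off and sometimes report something else, mostly with a low value. They report only what shows in the picture. A call takes as long as a camera call.
- search_frame(camera, name): "position" ([row, column] in pixels, amid what is visible of it).
- masks_of(camera, name): "pixels" (400x640 bool, what is visible of it) and "position" ([row, column] in pixels, amid what is visible of it).
The state is a dict: "t": time; "joint_pos": joint angles; "dq": joint speeds; "effort": joint torques, N m; "tcp_pos": TCP position; "tcp_rot": TCP orientation; "ft_force": force on the tool from outside, world axes, zero at the start; "wrist_torque": the same for the moment, N m; "opening": finger opening in m.
Only numpy, scipy, OpenCV 4.12 (cv2) and the standard library are available. Lean on these libraries where they do the work, as an engineer would, in place of code of your own. Each camera call takes 0.05 s, during which the arm holds its last target. There are 200 camera calls.

## Working session

There is one attempt and no reset: what is moved stays moved. The work goes in short steps, Python scripts to look and compute and a shell command to move; the robot and the scene stay as the last step left them, time stands still between calls to the robot, and variables do not carry over. Pictures are saved under pics/ and viewed, about 8 in all and at most 12, crops included, and the job is handed in when it is done.

```bash
mkdir -p pics; cat > h.py <<'E'
import numpy as np, cv2
from station import manip, read_camera, camera_params, search_frame, masks_of
def world(cam, mask, depth, P=None):
    p=camera_params(cam); K=np.array(p['intrinsics']); d=np.array(p['dist'])
    if 'T' in p: T=np.array(p['T'])
    else:
        T=np.eye(4); T[:3,:3]=np.array(P['tcp_rot']); T[:3,3]=P['tcp_pos']; T=T@np.array(p['mount'])
    r,c=np.nonzero(mask&(depth>0)); z=depth[r,c]
    u=cv2.undistortPoints(np.stack([c,r],1).astype(float).reshape(-1,1,2),K,d).reshape(-1,2)
    X=np.c_[u*z[:,None],z]; return X@T[:3,:3].T+T[:3,3]
def rect(X):
    (c,s,a)=cv2.minAreaRect((X[:,:2]*1000).astype(np.float32))
    if s[0]<s[1]: s=s[::-1]; a+=90
    return np.round(c,1),np.round(s,1),round((a+90)%180-90,1)
E
python3 - <<'E'
from h import *
for c in ['scene','side']:
    im,d=read_camera(c); cv2.imwrite(f'pics/{c}0.png',im); np.save(f'{c}_d.npy',d)
    for n in ['block_1','gauge','bay','sander','board','tin']:
        for m in masks_of(c,n)[:3]:
            X=world(c,m['pixels'],d)
            if len(X)<20: continue
            zt=np.percentile(X[:,2],90); Y=X[abs(X[:,2]-zt)<.006]
            print(c,n,round(m['score'],2),np.round(m['position']),len(X),'ztop',round(zt,4),*rect(Y))
print(manip.get_obs())
E
```

```text
scene block_1 0.82 [236. 453.] 1038 ztop 0.0317 [594.3 276.5] [99.8 52.2] 83.8
scene block_1 0.75 [195. 472.] 873 ztop 0.0323 [428.9 315.8] [101.7  60.1] -67.0
scene gauge 0.84 [208. 284.] 3451 ztop 0.0374 [ 618.5 -138. ] [238.3 123.5] -79.8
scene bay 0.93 [182. 361.] 1429 ztop 0.004 [445.8  16.1] [160.  119.8] -85.3
scene bay 0.41 [179. 179.] 975 ztop 0.0938 [ 654.6 -424.9] [70.8 67.3] 22.9
scene sander 0.77 [146. 234.] 822 ztop 0.044 [ 431.6 -400.6] [112.2  67.9] -18.9
scene board 0.59 [280. 347.] 2826 ztop 0.0264 [786.6  63.2] [150.6  91.8] -85.5
scene tin 0.78 [176. 178.] 986 ztop 0.0952 [ 655.5 -426.1] [72. 69.] 43.0
side block_1 0.85 [145. 254.] 510 ztop 0.0343 [593.8 276.1] [101.7  50.7] 84.4
side block_1 0.57 [158. 194.] 640 ztop 0.0331 [429.  318.1] [104.   61.2] -66.7
side gauge 0.66 [230. 343.] 3170 ztop 0.0381 [ 616.6 -137.7] [239.7 119.9] -79.8
side bay 0.77 [222. 249.] 1917 ztop 0.0055 [447.   19.9] [164.6 112.7] -87.7
side sander 0.74 [344. 333.] 1939 ztop 0.0435 [ 430.8 -399.3] [108.9  67.3] -18.3
side sander 0.69 [167. 347.] 1330 ztop 0.0287 [787.6  65.7] [154.6  93.
[... 276 characters left out ...]
1046e+00, -2.41823294e-03]), 'dq': array([ 2.04542128e-04, -1.87366575e-03, -2.20117907e-03,  1.58855428e-03,
       -1.17321519e-03, -9.08789609e-05]), 'effort': array([ 6.83796916e-04, -6.05008292e+01, -3.42394030e+01,  1.45764557e-04,
        9.01032217e-04, -1.48844555e-05]), 'tcp_pos': array([ 6.24992752e-01, -3.55903277e-06,  2.31324788e-01]), 'tcp_rot': array([[ 4.64398791e-05,  9.99999999e-01,  8.93691817e-07],
       [ 1.16250212e-05,  8.93151953e-07, -1.00000000e+00],
       [-9.99999999e-01,  4.64398895e-05, -1.16249797e-05]]), 'ft_force': array([ 0.23435963,  0.55300946, -0.06079129]), 'wrist_torque': array([-0.05207865, -0.00933367,  0.04570928]), 'opening': 0.08536221767813831}
```

View pics/scene0.png

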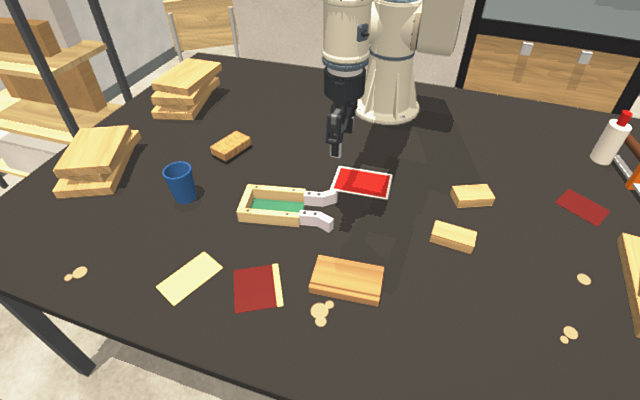

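View pics/side0.png

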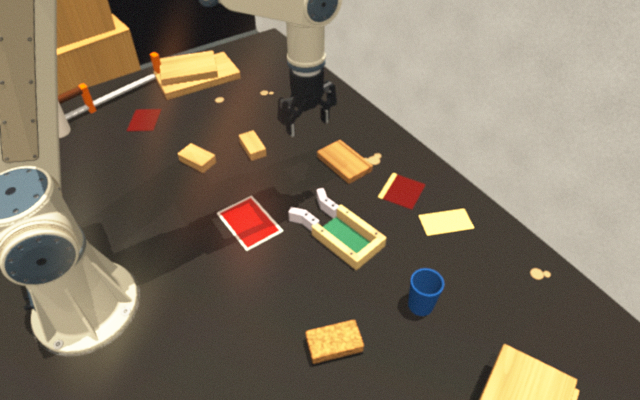

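```bash
python3 - <<'E'
from h import *
# gauge walls top profile in both cams
for c in ['scene','side']:
    im,d=read_camera(c)
    m=masks_of(c,'gauge')[0]['pixels']; m=cv2.dilate(m.astype(np.uint8),np.ones((7,7)))>0
    X=world(c,m,d); Y=X[abs(X[:,2]-.037)<.006]
    ce,s,a=rect(Y); print(c,ce,s,a)
    # direction pointing -y (away from blocks)
    t=np.radians(a); u=np.array([np.cos(t),np.sin(t)]); u=u if u[1]<0 else -u
    v=np.array([-u[1],u[0]]); L=(Y[:,:2]-ce/1000)
    l=L@u*1000; w=L@v*1000
    for b in range(-130,130,15):
        k=(l>=b)&(l<b+15)
        if k.sum()>3: 
            ww=np.sort(w[k]); neg=ww[ww<0]; pos=ww[ww>=0]
            print(b,[round(float(x),1) for x in ([neg.min(),neg.max()] if len(neg) else [])+([pos.min(),pos.max()] if len(pos) else [])])
E
```

```text
scene [ 618.5 -138.2] [238.5 122.4] -79.5
-130 [-53.4, -44.8, 43.1, 56.9]
-115 [-61.1, -35.2, 37.4, 61.3]
-100 [-56.9, -27.4, 27.3, 54.2]
-85 [-45.8, -26.6, 26.2, 48.2]
-70 [-42.4, -25.1, 25.6, 45.8]
-55 [-46.6, -26.4, 25.6, 46.8]
-40 [-50.6, -26.7, 26.7, 54.3]
-25 [-53.5, -36.0, 35.2, 55.0]
-10 [-53.0, -35.3, 37.3, 53.9]
5 [-54.8, -36.0, 37.1, 53.5]
20 [-52.1, -36.4, 38.3, 54.2]
35 [-53.6, -34.2, 36.1, 54.0]
50 [-53.6, -35.5, 38.1, 55.0]
65 [-52.7, -34.9, 36.5, 55.0]
80 [-52.8, -35.1, 37.3, 54.7]
95 [-52.8, -0.1, 0.6, 54.5]
110 [-52.1, -1.0, 2.6, 53.9]
side [ 622.3 -135.8] [242.7 122.6] -77.9
-130 [-56.2, -41.9, 47.6, 50.1]
-115 [-61.2, -34.3, 35.9, 61.4]
-100 [-54.4, -28.6, 28.2, 52.7]
-85 [-46.7, -26.8, 24.5, 44.7]
-70 [-46.6, -28.2, 24.5, 45.6]
-55 [-47.2, -25.9, 26.0, 45.7]
-40 [-55.1, -30.4, 24.9, 51.7]
-25 [-55.2, -39.4, 34.2, 50.3]
-10 [-56.4, -37.8, 33.3, 52.0]
5 [-56.0, -39.7, 32.2, 51.4]
20 [-55.8, -38.7, 32.1, 50.5]
35 [-57.2, -40.3, 33.1, 49.7]
50 [-58.0, -39.9, 30.8, 49.0]
65 [-58.7, -39.7, 32.9, 49.9]
80 [-59.3, -40.5, 31.7, 48.4]
95 [-59.7, -1.5, 1.4, 50.9]
110 [-58.2, -0.3, 0.0, 49.8]
```

The scene picture shows the gauge mouth at about (325,207) with the pen to its left. The red bay is at (362,182) and the blocks are at (454,236) and (473,195). The side picture agrees. The gauge axis points along about -79.6° with its entry near (0.603,-0.054). I'll start with the nearer, narrower-looking block.

```bash
cat > go.py <<'E'
import sys
from h import *
# target x y z(mm) yaw of tool y (deg): prints remaining shift in tool axes, and turn
def rem(x,y,z,yaw):
    o=manip.get_obs(); R=np.array(o['tcp_rot']); p=np.array(o['tcp_pos'])*1000
    cur=np.degrees(np.arctan2(R[1,1],R[0,1]))
    print('t',round(o['t'],2),'tcp',np.round(p,1),'yaw',round(cur,2),'F',np.round(o['ft_force'],1),'open',round(o['opening']*1000,1))
    print('now d(mm)',np.round(R.T@(np.array([x,y,z])-p),1),'ax',round(cur-yaw,2))
    t=np.radians(yaw); Y=np.array([np.cos(t),np.sin(t),0]); X=np.array([0,0,-1.]); Z=np.cross(X,Y)
    print('after turn d(mm)',np.round(np.c_[X,Y,Z].T@(np.array([x,y,z])-p),1))
if __name__=='__main__': rem(*map(float,sys.argv[1:]))
E
python3 -m creep '[{"dz":-0.05,"dy":-0.0047,"ax":1},{"dz":-0.05,"dy":-0.0047,"ax":1},{"dz":-0.05,"dy":-0.0047,"ax":1},{"dz":-0.05,"dy":-0.0047,"ax":1},{"dz":-0.05,"dy":-0.0047,"ax":1},{"dz":-0.05,"dy":-0.0047,"ax":1},{"dx":0.05},{"dx":0.05},{"dx":0.05},{}]'
python3 go.py 596.8 301.3 4 -6
```

```text
t 0.9 tcp [625.   -0.  231.3] yaw -0.01 F [-0.5 -0.6  0.1] open 85.4
now d(mm) [ 227.3  -28.2 -301.3] ax 5.99
after turn d(mm) [ 227.3  -59.5 -296.7]schema error: expected keys dx, dy, dz, ax, ay, az, claw
```

```bash

python3 -m creep '[{"dx":0,"dy":-0.005,"dz":-0.05,"ax":1,"ay":0,"az":0,"claw":-1},{"dx":0,"dy":-0.005,"dz":-0.05,"ax":1,"ay":0,"az":0,"claw":-1},{"dx":0,"dy":-0.005,"dz":-0.05,"ax":1,"ay":0,"az":0,"claw":-1},{"dx":0,"dy":-0.005,"dz":-0.05,"ax":1,"ay":0,"az":0,"claw":-1},{"dx":0.03,"dy":-0.005,"dz":-0.05,"ax":1,"ay":0,"az":0,"claw":-1},{"dx":0.03,"dy":-0.005,"dz":-0.05,"ax":1,"ay":0,"az":0,"claw":-1},{"dx":0.05,"dy":0,"dz":0,"ax":0,"ay":0,"az":0,"claw":-1},{"dx":0.05,"dy":0,"dz":0,"ax":0,"ay":0,"az":0,"claw":-1},{"dx":0,"dy":0,"dz":0,"ax":0,"ay":0,"az":0,"claw":-1}]'
python3 go.py 596.8 301.3 4 -6
```

```text
t: 2.02
tcp_pos: [0.6052, 0.2997, 0.0674]
tcp_rot: [[-0.007, 0.995, -0.104], [-0.003, -0.104, -0.995], [-1.0, -0.007, 0.004]]
ft_force: [-0.5, -0.5, -0.0]
opening: 0.0852
t 2.02 tcp [605.2 299.7  67.4] yaw -5.98 F [-0.5 -0.5 -0. ] open 85.2
now d(mm) [63.4 -8.1 -1. ] ax 0.02
after turn d(mm) [63.4 -8.5 -0.8]
```

```bash

python3 -m creep '[{"dx":0.015,"dy":-0.004,"dz":-0.0005,"ax":0,"ay":0,"az":0,"claw":-1},{"dx":0.016,"dy":-0.004,"dz":-0.0005,"ax":0,"ay":0,"az":0,"claw":-1},{"dx":0.016,"dy":0,"dz":0,"ax":0,"ay":0,"az":0,"claw":-1},{"dx":0.016,"dy":0,"dz":0,"ax":0,"ay":0,"az":0,"claw":-1},{"dx":0,"dy":0,"dz":0,"ax":0,"ay":0,"az":0,"claw":1},{"dx":0,"dy":0,"dz":0,"ax":0,"ay":0,"az":0,"claw":1},{"dx":0,"dy":0,"dz":0,"ax":0,"ay":0,"az":0,"claw":1},{"dx":0,"dy":0,"dz":0,"ax":0,"ay":0,"az":0,"claw":1}]'
python3 go.py 596.8 301.3 4 -6
```

```text
t: 3.02
tcp_pos: [0.6008, 0.3029, 0.009]
tcp_rot: [[0.001, 0.995, -0.105], [0.001, -0.105, -0.995], [-1.0, 0.001, -0.001]]
ft_force: [-0.2, 0.8, 1.7]
opening: 0.0492
t 3.02 tcp [600.8 302.9   9. ] yaw -6.0 F [-0.2  0.8  1.7] open 49.2
now d(mm) [ 5.  -3.8  2.1] ax -0.0
after turn d(mm) [ 5.  -3.8  2. ]
```

Opening is 49 mm, so this looks like the narrow block. Next I'll slide it in line with the gauge.

```bash

python3 -m creep '[{"dx":0,"dy":0.001,"dz":0.01,"ax":-1.5,"ay":0,"az":0,"claw":1},{"dx":0,"dy":0,"dz":0.02,"ax":-1.5,"ay":0,"az":0,"claw":1},{"dx":0,"dy":0,"dz":0.02,"ax":-1.5,"ay":0,"az":0,"claw":1},{"dx":0,"dy":0,"dz":0.02,"ax":-1.5,"ay":0,"az":0,"claw":1},{"dx":0,"dy":0,"dz":0.02,"ax":-1.5,"ay":0,"az":0,"claw":1},{"dx":0,"dy":0,"dz":0.02,"ax":-1.5,"ay":0,"az":0,"claw":1},{"dx":0,"dy":0,"dz":0.02,"ax":-1.5,"ay":0,"az":0,"claw":1},{"dx":0,"dy":0,"dz":0.02,"ax":-1.5,"ay":0,"az":0,"claw":1},{"dx":0,"dy":0,"dz":0.02,"ax":-1.5,"ay":0,"az":0,"claw":1},{"dx":0,"dy":0,"dz":0.01,"ax":-1.5,"ay":0,"az":0,"claw":1},{"dx":0,"dy":0,"dz":0,"ax":-1.4,"ay":0,"az":0,"claw":1},{"dx":0,"dy":0,"dz":0,"ax":0,"ay":0,"az":0,"claw":1}]'
python3 go.py 587.2 33.5 9 10.4
python3 - <<'E'
from h import *
o=manip.get_obs(); im,d=read_camera('wrist'); cv2.imwrite('pics/w1.png',im)
for c in ['scene','side']:
    _,dd=read_camera(c)
    for m in masks_of(c,'block_1')[:2]:
        X=world(c,m['pixels'],dd); Y=X[abs(X[:,2]-.032)<.005]; print(c,m['position'],rect(Y),np.round(X[:,2].max(),3))
E
```

```text
t: 4.53
tcp_pos: [0.6042, 0.1229, 0.0089]
tcp_rot: [[0.001, 0.983, 0.181], [-0.0, 0.182, -0.983], [-1.0, 0.001, 0.001]]
ft_force: [0.7, -4.8, 5.6]
opening: 0.049
t 4.53 tcp [604.2 122.9   8.9] yaw 10.46 F [ 0.7 -4.8  5.6] open 49.0
now d(mm) [ -0.  -33.   84.9] ax 0.06
after turn d(mm) [ -0.1 -32.9  84.9]
scene [221.5, 368.4] (array([609.4,  93. ]), array([95.6, 52.5]), -80.3) 0.077
scene [194.1, 472.7] (array([428.8, 316.5]), array([101.5,  60.7]), -69.3) 0.035
side [156.9, 194.5] (array([428.3, 317.7]), array([105.9,  61.2]), -68.3) 0.036
side [179.5, 289.5] (array([608.8,  97.2]), array([105.1,  51.1]), -81.6) 0.041
```

View pics/w1.png

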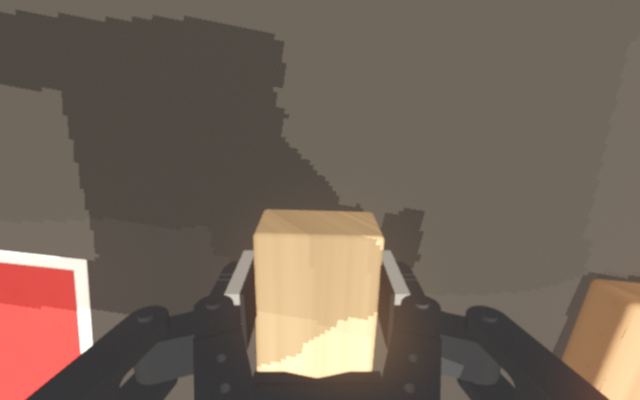

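The wrist view shows the block centred between the pads, nose ahead at (318,212), with the bay at lower left. I'll move into line, then measure the gauge from close by.

```bash

python3 -m creep '[{"dx":0,"dy":-0.006,"dz":0.006,"ax":0,"ay":0,"az":0,"claw":1},{"dx":0,"dy":-0.009,"dz":0.01,"ax":0,"ay":0,"az":0,"claw":1},{"dx":0,"dy":-0.009,"dz":0.01,"ax":0,"ay":0,"az":0,"claw":1},{"dx":0,"dy":-0.009,"dz":0.01,"ax":0,"ay":0,"az":0,"claw":1},{"dx":0,"dy":0,"dz":0.004,"ax":0,"ay":0,"az":0,"claw":1},{"dx":0,"dy":0,"dz":0,"ax":0,"ay":0,"az":0,"claw":1}]'
python3 go.py 587.2 33.5 9 10.4
cat > gm.py <<'E'
from h import *
# gauge in tool frame from wrist camera: top of walls
o=manip.get_obs(); im,d=read_camera('wrist'); cv2.imwrite('pics/w_%.1f.png'%o['t'],im)
X=world('wrist',d>0,d,o); R=np.array(o['tcp_rot']); p=np.array(o['tcp_pos'])
L=(X-p)@R*1000; z=X[:,2]*1000
k=(abs(z-35)<4)&(L[:,2]>40)
for b in range(40,320,10):
    q=k&(L[:,2]>=b)&(L[:,2]<b+10)
    w=L[q,1]; n=w[w<0]; s=w[w>=0]
    if len(w)>20: print(b+5,np.round([np.percentile(n,1),np.percentile(n,99)] if len(n)>5 else [],1),np.round([np.percentile(s,1),np.percentile(s,99)] if len(s)>5 else [],1), 'z',round(np.median(z[q]),1))
E
python3 gm.py; ls pics
```

```text
t: 5.52
tcp_pos: [0.5779, 0.0774, 0.0089]
tcp_rot: [[-0.0, 0.984, 0.18], [0.0, 0.18, -0.984], [-1.0, -0.0, -0.0]]
ft_force: [-1.9, -0.7, 10.4]
opening: 0.0493
t 5.53 tcp [577.9  77.4   8.9] yaw 10.39 F [-1.9 -0.7 10.4] open 49.3
now d(mm) [-0.1  1.2 44.9] ax -0.01
after turn d(mm) [-0.1  1.2 44.9]
scene0.png
side0.png
w1.png
w_5.5.png
```

View pics/w_5.5.png

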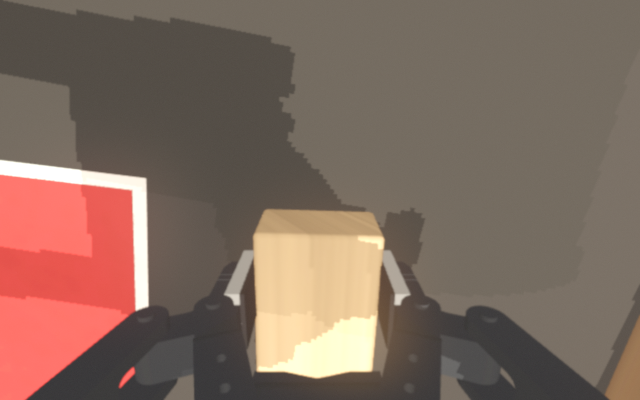

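```bash
python3 - <<'E'
from h import *
o=manip.get_obs(); im,d=read_camera('wrist')
print(camera_params('wrist')['mount'])
X=world('wrist',d>0,d,o); R=np.array(o['tcp_rot']); L=(X-np.array(o['tcp_pos']))@R*1000
print(len(X),np.percentile(X,[1,25,50,75,99],axis=0).round(3)); print(np.percentile(L,[1,50,99],axis=0).round())
E
```

```text
[[-1.18778849e-03 -2.98048354e-01  9.54550034e-01 -1.41433139e-01]
 [ 9.99999050e-01  3.13292470e-04  1.34216502e-03  6.13439058e-04]
 [-6.99083413e-04  9.54550722e-01  2.98047699e-01 -7.65963730e-02]
 [ 0.00000000e+00  0.00000000e+00  0.00000000e+00  1.00000000e+00]]
254989 [[ 0.435 -0.006 -0.003]
 [ 0.513  0.081 -0.001]
 [ 0.573  0.106 -0.001]
 [ 0.632  0.149  0.   ]
 [ 0.739  0.196  0.09 ]]
[[ -81. -150. -108.]
 [  10.    2.  -29.]
 [  11.  155.   70.]]
```

The wrist picture's lower edge is the forward direction, so it shows the block's tail, and the gauge is still out of view. Both fixed cameras agree on the gauge, with its entry at (0.603,-0.053) and yaw -79.6°. I'll raise 1 mm to relieve the pressure and slide the nose into the mouth.

```bash

python3 -m creep '[{"dx":-0.002,"dy":0,"dz":0,"ax":0,"ay":0,"az":0,"claw":1},{"dx":0,"dy":0,"dz":0.008,"ax":0,"ay":0,"az":0,"claw":1},{"dx":0,"dy":0.0005,"dz":0.012,"ax":0,"ay":0,"az":0,"claw":1},{"dx":0,"dy":0.0005,"dz":0.012,"ax":0,"ay":0,"az":0,"claw":1},{"dx":0,"dy":0,"dz":0.008,"ax":0,"ay":0,"az":0,"claw":1},{"dx":0,"dy":0,"dz":0.004,"ax":0,"ay":0,"az":0,"claw":1},{"dx":0,"dy":0,"dz":0,"ax":0,"ay":0,"az":0,"claw":1}]'
python3 go.py 587.2 33.5 9 10.4
python3 - <<'E'
from h import *
for c in ['scene','side']:
    im,dd=read_camera(c)
    if c=='side': cv2.imwrite('pics/s2.png',cv2.resize(im[110:290,180:420],None,fx=3,fy=3,interpolation=cv2.INTER_CUBIC))
    for m in masks_of(c,'block_1')[:2]:
        X=world(c,m['pixels'],dd); Y=X[abs(X[:,2]-.032)<.005]; print(c,m['position'],rect(Y))
E
```

```text
t: 6.5
tcp_pos: [0.5873, 0.0343, 0.0103]
tcp_rot: [[-0.0, 0.984, 0.18], [0.0, 0.18, -0.984], [-1.0, -0.0, -0.0]]
ft_force: [1.0, 0.9, -0.4]
opening: 0.0485
t 6.5 tcp [587.3  34.3  10.3] yaw 10.37 F [ 1.   0.9 -0.4] open 48.5
now d(mm) [ 1.3 -0.3  0.8] ax -0.03
after turn d(mm) [ 1.3 -0.3  0.8]
scene [195.7, 471.5] (array([429.2, 316.3]), array([101.2,  61. ]), -67.8)
scene [210.8, 337.4] (array([592.1,   6.3]), array([99.8, 51.2]), -82.0)
side [196.9, 302.4] (array([593.7,  -0.9]), array([114.6,  51.3]), -81.8)
side [160.1, 196.5] (array([428.6, 318.1]), array([106.1,  60.2]), -68.4)
```

View pics/s2.png

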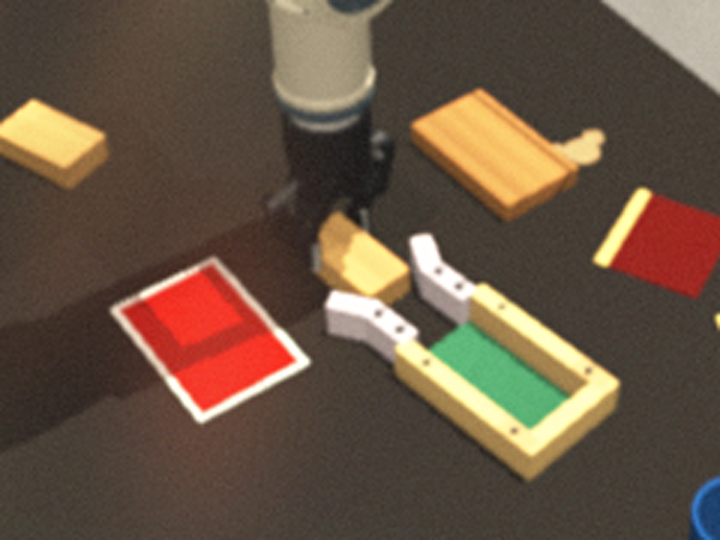

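The crop shows the block in the mouth at (370,265), centred between the cheeks at (375,315) and (440,275). I'll release it, shut the fingers and come down behind the tail.

```bash

python3 -m creep '[{"dx":0,"dy":0,"dz":0,"ax":0,"ay":0,"az":0,"claw":-1},{"dx":0,"dy":0,"dz":0,"ax":0,"ay":0,"az":0,"claw":-1},{"dx":0,"dy":0,"dz":0,"ax":0,"ay":0,"az":0,"claw":-1},{"dx":-0.02,"dy":0,"dz":0,"ax":0,"ay":0,"az":0,"claw":-1},{"dx":-0.03,"dy":0,"dz":0,"ax":0,"ay":0,"az":0,"claw":-1},{"dx":0,"dy":0,"dz":-0.022,"ax":0,"ay":0,"az":0,"claw":1},{"dx":0,"dy":0,"dz":-0.022,"ax":0,"ay":0,"az":0,"claw":1},{"dx":0,"dy":0,"dz":0,"ax":0,"ay":0,"az":0,"claw":1},{"dx":0,"dy":0,"dz":0,"ax":0,"ay":0,"az":0,"claw":1}]'
python3 go.py 579.2 77.8 12 10.4
python3 gm.py
python3 - <<'E'
from h import *
for c in ['scene','side']:
    im,dd=read_camera(c)
    for m in masks_of(c,'block_1')[:2]:
        X=world(c,m['pixels'],dd); Y=X[abs(X[:,2]-.032)<.005]; print(c,m['position'],rect(Y))
E
```

```text
t: 7.82
tcp_pos: [0.5788, 0.0784, 0.0597]
tcp_rot: [[-0.001, 0.983, 0.182], [-0.0, 0.182, -0.983], [-1.0, -0.001, 0.0]]
ft_force: [0.3, -0.5, -0.1]
opening: 0.0122
t 7.83 tcp [578.8  78.4  59.7] yaw 10.47 F [ 0.3 -0.5 -0.1] open 12.2
now d(mm) [47.7  0.4  0.7] ax 0.07
after turn d(mm) [47.7  0.3  0.7]
scene [195.1, 473.9] (array([429. , 316.5]), array([101.8,  61.5]), -67.3)
side [198.8, 298.7] (array([586.2,   3.3]), array([112.8,  65.8]), -82.6)
side [157.9, 194.8] (array([427.4, 317.3]), array([99.7, 58.2]), -66.3)
```

```bash

python3 -m creep '[{"dx":0.016,"dy":0,"dz":0,"ax":0,"ay":0,"az":0,"claw":1},{"dx":0.017,"dy":0,"dz":0,"ax":0,"ay":0,"az":0,"claw":1},{"dx":0.015,"dy":0,"dz":0,"ax":0,"ay":0,"az":0,"claw":1},{"dx":0,"dy":0,"dz":0.005,"ax":0,"ay":0,"az":0,"claw":1},{"dx":0,"dy":0,"dz":0.005,"ax":0,"ay":0,"az":0,"claw":1},{"dx":0,"dy":0,"dz":0.004,"ax":0,"ay":0,"az":0,"claw":1},{"dx":0,"dy":0,"dz":0.003,"ax":0,"ay":0,"az":0,"claw":1},{"dx":0,"dy":0,"dz":0.003,"ax":0,"ay":0,"az":0,"claw":1}]'
python3 -m creep '[{"dx":0,"dy":0,"dz":0.003,"ax":0,"ay":0,"az":0,"claw":1},{"dx":0,"dy":0,"dz":0.003,"ax":0,"ay":0,"az":0,"claw":1},{"dx":0,"dy":0,"dz":0.002,"ax":0,"ay":0,"az":0,"claw":1}]'
python3 go.py 612.9 -106 12 10.4
python3 - <<'E'
from h import *
for c in ['scene','side']:
    im,dd=read_camera(c)
    for m in masks_of(c,'block_1')[:2]:
        X=world(c,m['pixels'],dd); Y=X[abs(X[:,2]-.032)<.005]; print(c,m['position'],rect(Y))
E
```

```text
t: 9.07
tcp_pos: [0.5833, 0.0581, 0.0127]
tcp_rot: [[0.001, 0.984, 0.18], [0.0, 0.18, -0.984], [-1.0, 0.001, -0.0]]
ft_force: [-0.6, 1.3, 0.1]
opening: -0.0004
t: 9.45
tcp_pos: [0.5845, 0.0502, 0.0123]
tcp_rot: [[0.0, 0.984, 0.18], [0.0, 0.18, -0.984], [-1.0, 0.0, 0.0]]
ft_force: [-0.4, 1.0, 0.8]
opening: 0.0002
t 9.45 tcp [584.5  50.2  12.3] yaw 10.4 F [-0.4  1.   0.8] open 0.2
now d(mm) [  0.3  -0.2 158.8] ax -0.0
after turn d(mm) [  0.3  -0.2 158.8]
scene [210.3, 339.0] (array([605.6, -11.3]), array([96.3, 68.7]), -78.4)
scene [194.0, 470.3] (array([428.9, 316. ]), array([100.9,  60.8]), -66.7)
side [157.6, 195.4] (array([428.4, 317.7]), array([102. ,  59.2]), -67.4)
side [201.6, 304.9] (array([598.2, -15.6]), array([113.8,  52.6]), -80.7)
```

Force is about 1 N with the nose at the throat, so I'll keep going.

```bash

python3 -m creep '[{"dx":0,"dy":0,"dz":0.002,"ax":0,"ay":0,"az":0,"claw":1},{"dx":0,"dy":0,"dz":0.003,"ax":0,"ay":0,"az":0,"claw":1},{"dx":0,"dy":0,"dz":0.003,"ax":0,"ay":0,"az":0,"claw":1},{"dx":0,"dy":0,"dz":0.003,"ax":0,"ay":0,"az":0,"claw":1},{"dx":0,"dy":0,"dz":0.003,"ax":0,"ay":0,"az":0,"claw":1}]'
```

```text
t: 10.28
tcp_pos: [0.587, 0.0364, 0.0123]
tcp_rot: [[-0.0, 0.984, 0.18], [-0.0, 0.18, -0.984], [-1.0, -0.0, 0.0]]
ft_force: [0.0, 0.8, 0.0]
opening: 0.0005
```

```bash

python3 -m creep '[{"dx":0,"dy":0,"dz":0.004,"ax":0,"ay":0,"az":0,"claw":1},{"dx":0,"dy":0,"dz":0.006,"ax":0,"ay":0,"az":0,"claw":1},{"dx":0,"dy":0,"dz":0.006,"ax":0,"ay":0,"az":0,"claw":1},{"dx":0,"dy":0,"dz":0.006,"ax":0,"ay":0,"az":0,"claw":1},{"dx":0,"dy":0,"dz":0.006,"ax":0,"ay":0,"az":0,"claw":1},{"dx":0,"dy":0,"dz":0.006,"ax":0,"ay":0,"az":0,"claw":1},{"dx":0,"dy":0,"dz":0.006,"ax":0,"ay":0,"az":0,"claw":1}]'
python3 go.py 612.9 -106 12 10.4
```

```text
t: 11.15
tcp_pos: [0.5942, -0.0031, 0.0123]
tcp_rot: [[-0.0, 0.984, 0.18], [0.0, 0.18, -0.984], [-1.0, -0.0, -0.0]]
ft_force: [0.8, 0.1, 0.8]
opening: 0.0002
t 11.15 tcp [594.2  -3.1  12.3] yaw 10.4 F [0.8 0.1 0.8] open 0.2
now d(mm) [  0.3  -0.2 104.6] ax -0.0
after turn d(mm) [  0.3  -0.2 104.6]
```

```bash

python3 -m creep '[{"dx":0,"dy":0,"dz":0.006,"ax":0,"ay":0,"az":0,"claw":1},{"dx":0,"dy":0,"dz":0.006,"ax":0,"ay":0,"az":0,"claw":1},{"dx":0,"dy":0,"dz":0.006,"ax":0,"ay":0,"az":0,"claw":1},{"dx":0,"dy":0,"dz":0.006,"ax":0,"ay":0,"az":0,"claw":1},{"dx":0,"dy":0,"dz":0.006,"ax":0,"ay":0,"az":0,"claw":1},{"dx":0,"dy":0,"dz":0.006,"ax":0,"ay":0,"az":0,"claw":1},{"dx":0,"dy":0,"dz":0.006,"ax":0,"ay":0,"az":0,"claw":1}]'
python3 gm.py
python3 -m creep '[{"dx":0,"dy":0,"dz":0.006,"ax":0,"ay":0,"az":0,"claw":1},{"dx":0,"dy":0,"dz":0.006,"ax":0,"ay":0,"az":0,"claw":1},{"dx":0,"dy":0,"dz":0.006,"ax":0,"ay":0,"az":0,"claw":1},{"dx":0,"dy":0,"dz":0.006,"ax":0,"ay":0,"az":0,"claw":1},{"dx":0,"dy":0,"dz":0.006,"ax":0,"ay":0,"az":0,"claw":1}]'
python3 gm.py
python3 go.py 612.9 -106 12 10.4
```

```text
t: 12.02
tcp_pos: [0.6018, -0.0444, 0.0123]
tcp_rot: [[0.0, 0.984, 0.181], [-0.0, 0.181, -0.984], [-1.0, 0.0, 0.0]]
ft_force: [0.2, -0.2, 0.4]
opening: 0.0
t: 12.7
tcp_pos: [0.6072, -0.0739, 0.0123]
tcp_rot: [[-0.0, 0.984, 0.181], [0.0, 0.181, -0.984], [-1.0, -0.0, -0.0]]
ft_force: [-0.5, 0.6, 0.5]
opening: 0.0001
t 12.75 tcp [607.4 -74.6  12.3] yaw 10.39 F [ 0.5 -0.4 -1.2] open 0.4
now d(mm) [ 0.3 -0.3 31.9] ax -0.01
after turn d(mm) [ 0.3 -0.3 31.9]
```

```bash

python3 -m creep '[{"dx":0,"dy":0,"dz":0.006,"ax":0,"ay":0,"az":0,"claw":1},{"dx":0,"dy":0,"dz":0.006,"ax":0,"ay":0,"az":0,"claw":1},{"dx":0,"dy":0,"dz":0.006,"ax":0,"ay":0,"az":0,"claw":1},{"dx":0,"dy":0,"dz":0.006,"ax":0,"ay":0,"az":0,"claw":1},{"dx":0,"dy":0,"dz":0.004,"ax":0,"ay":0,"az":0,"claw":1},{"dx":0,"dy":0,"dz":0.003,"ax":0,"ay":0,"az":0,"claw":1},{"dx":0,"dy":0,"dz":0.001,"ax":0,"ay":0,"az":0,"claw":1},{"dx":0,"dy":0,"dz":-0.004,"ax":0,"ay":0,"az":0,"claw":1},{"dx":-0.03,"dy":0,"dz":0,"ax":0,"ay":0,"az":0,"claw":1},{"dx":-0.05,"dy":0,"dz":0,"ax":0,"ay":0,"az":0,"claw":1},{"dx":-0.05,"dy":0,"dz":0,"ax":0,"ay":0,"az":0,"claw":1},{"dx":-0.03,"dy":0,"dz":-0.03,"ax":0,"ay":0,"az":0,"claw":-1}]'
python3 -m creep '[{"dx":0,"dy":0,"dz":-0.04,"ax":0,"ay":0,"az":0,"claw":-1},{"dx":0,"dy":0,"dz":-0.04,"ax":0,"ay":0,"az":0,"claw":-1},{"dx":0,"dy":0,"dz":0,"ax":0,"ay":0,"az":0,"claw":-1}]'
sed -i 's/&(L\[:,2\]>40)//; s/range(40,320,10)/range(-150,320,10)/' gm.py; python3 gm.py
python3 - <<'E'
from h import *
for c in ['wrist','scene','side']:
    o=manip.get_obs(); im,dd=read_camera(c)
    for n in ['block_1','bay']:
      for m in masks_of(c,n)[:3]:
        X=world(c,m['pixels'],dd,o); Y=X[abs(X[:,2]-(.032 if n=='block_1' else 0))<.006]
        if len(Y)>30: print(c,n,round(m['score'],2),m['position'],rect(Y))
E
ls pics
```

```text
t: 14.25
tcp_pos: [0.608, -0.0723, 0.1751]
tcp_rot: [[0.004, 0.984, 0.179], [-0.001, 0.179, -0.984], [-1.0, 0.003, 0.001]]
ft_force: [0.8, 0.5, 0.2]
opening: 0.0169
t: 14.62
tcp_pos: [0.5916, 0.0096, 0.1724]
tcp_rot: [[-0.0, 0.983, 0.183], [0.0, 0.183, -0.983], [-1.0, -0.0, -0.0]]
ft_force: [-0.1, 0.7, 0.1]
opening: 0.0724
25 [-51.7 -45.5] [45.4 53.1] z 33.7
35 [-61.6 -40.1] [40.6 61.6] z 33.7
45 [-58.9 -34.3] [34.7 58.4] z 33.7
55 [-52.6 -28.6] [28.9 52.4] z 33.7
65 [-47.1 -26.9] [27.6 47. ] z 33.8
75 [-44.3 -27.1] [27.2 44.9] z 34.5
85 [-44.6 -26.7] [27.3 45.2] z 33.8
95 [-44.1 -26.8] [27.5 44.9] z 34.0
105 [-44.5 -27. ] [27.7 45.3] z 33.9
115 [-52.5 -28.1] [28.7 53.1] z 33.6
125 [-52.  -36.7] [37.5 53.4] z 33.8
135 [-52.3 -36.4] [37.9 53.1] z 33.7
145 [-51.9 -36.5] [37.5 53.4] z 33.8
155 [-52.3 -36.5] [37.5 53.1] z 33.6
165 [-51.9 -36.3] [38.  53.5] z 33.5
175 [-52.1 -36.5] [37.9 53.1] z 33.6
185 [-51.7 -36.2] [37.7 53.4] z 33.5
wrist bay 0.96 [125.4, 152.7] (array([446.4,  19.1]), array([160.4, 111.8]), -87.1)
scene block_1 0.76 [201.1, 276.7] (array([ 629.3, -166.5]), array([100.7,  61.9]), -79.0)
scene block_1 0.56 [195.9, 474.1] (array([429. , 316.2]), array([101.6,  61.1]), -67.4)
scene bay 0.95 [182.4, 362.9] (array([445.4,  15.5]), array([161.8, 114.7]), -87.0)
side block_1 0.94 [160.0, 194.5] (array([428.5, 316.9]), array([104.5,  61. ]), -67.9)
side block_1 0.65 [232.2, 346.7] (array([ 625.4, -169.7]), array([113.4,  58.6]), -85.0)
side block_1 0.29 [289.0, 424.9] (array([ 652.6, -422.2]), array([59.8, 53.9]), 43.3)
side bay 0.6 [220.0, 246.7] (array([448.4,  20.7]), array([162.9, 113. ]), -86.0)
s2.png
scene0.png
side0.png
w1.png
w_12.0.png
w_12.7.png
w_14.6.png
w_5.5.png
w_7.8.png
```

Block 1 sits in the pen at about 117 mm past the entry. The wrist camera confirms the gauge: entry (0.603,-0.052), width yaw 10.7°. Next is the second block.

```bash

python3 -m creep '[{"dx":0,"dy":-0.0155,"dz":-0.051,"ax":0,"ay":0,"az":0,"claw":-1},{"dx":0,"dy":-0.0155,"dz":-0.051,"ax":0,"ay":0,"az":0,"claw":-1},{"dx":0,"dy":-0.0155,"dz":-0.051,"ax":0,"ay":0,"az":0,"claw":-1},{"dx":0,"dy":-0.0155,"dz":-0.051,"ax":0,"ay":0,"az":0,"claw":-1},{"dx":0,"dy":-0.0155,"dz":-0.051,"ax":0,"ay":0,"az":0,"claw":-1},{"dx":0,"dy":-0.0155,"dz":-0.051,"ax":0,"ay":0,"az":0,"claw":-1},{"dx":0,"dy":-0.0155,"dz":-0.051,"ax":0,"ay":0,"az":0,"claw":-1},{"dx":0,"dy":0,"dz":0,"ax":-6,"ay":0,"az":0,"claw":-1},{"dx":0.02,"dy":0,"dz":0,"ax":-6,"ay":0,"az":0,"claw":-1},{"dx":0.03,"dy":0,"dz":0,"ax":0,"ay":0,"az":0,"claw":-1},{"dx":0,"dy":0,"dz":0,"ax":0,"ay":0,"az":0,"claw":-1}]'
python3 go.py 418.5 341.4 8 22.7
python3 - <<'E'
from h import *
o=manip.get_obs(); im,dd=read_camera('wrist'); cv2.imwrite('pics/w_b.png',im)
for m in masks_of('wrist','block_2')[:2]:
        X=world('wrist',m['pixels'],dd,o); Y=X[abs(X[:,2]-.03)<.004]; print(m['score'],m['position'],rect(Y),np.median(Y[:,2]))
E
```

```text
t: 16.5
tcp_pos: [0.42, 0.3375, 0.1206]
tcp_rot: [[-0.003, 0.925, 0.381], [-0.003, 0.381, -0.925], [-1.0, -0.004, 0.001]]
ft_force: [0.5, -0.4, 0.9]
opening: 0.0851
t 16.5 tcp [420.  337.5 120.6] yaw 22.38 F [ 0.5 -0.4  0.9] open 85.1
now d(mm) [112.6   0.5  -4.3] ax -0.32
after turn d(mm) [ 1.126e+02  1.000e-01 -4.100e+00]
0.77 [221.0, 316.7] (array([428.1, 319.9]), array([99.9, 57.9]), -67.2) 0.028758415245440816
```

```bash

python3 -m creep '[{"dx":0.035,"dy":0.0005,"dz":-0.0038,"ax":-0.3,"ay":0,"az":0,"claw":-1},{"dx":0.03,"dy":0,"dz":-0.0038,"ax":0,"ay":0,"az":0,"claw":-1},{"dx":0.02,"dy":0,"dz":0,"ax":0,"ay":0,"az":0,"claw":-1},{"dx":0.014,"dy":0,"dz":0,"ax":0,"ay":0,"az":0,"claw":-1},{"dx":0.011,"dy":0,"dz":0,"ax":0,"ay":0,"az":0,"claw":-1},{"dx":0,"dy":0,"dz":0,"ax":0,"ay":0,"az":0,"claw":-1},{"dx":0,"dy":0,"dz":0,"ax":0,"ay":0,"az":0,"claw":1},{"dx":0,"dy":0,"dz":0,"ax":0,"ay":0,"az":0,"claw":1},{"dx":0,"dy":0,"dz":0,"ax":0,"ay":0,"az":0,"claw":1}]'
python3 go.py 417.7 344.8 9 22.7
```

```text
t: 17.73
tcp_pos: [0.4192, 0.3463, 0.0133]
tcp_rot: [[0.001, 0.923, 0.386], [0.001, 0.386, -0.923], [-1.0, 0.001, -0.0]]
ft_force: [-0.5, -0.4, 5.9]
opening: 0.0562
t 17.73 tcp [419.2 346.3  13.3] yaw 22.69 F [-0.5 -0.4  5.9] open 56.2
now d(mm) [ 4.3 -1.9  0.8] ax -0.01
after turn d(mm) [ 4.3 -1.9  0.8]
```

```bash

python3 -m creep '[{"dx":-0.001,"dy":0.001,"dz":0.012,"ax":0,"ay":0,"az":0,"claw":1},{"dx":0,"dy":0.003,"dz":0.024,"ax":0,"ay":0,"az":0,"claw":1},{"dx":0,"dy":0.003,"dz":0.024,"ax":0,"ay":0,"az":0,"claw":1},{"dx":0,"dy":0.003,"dz":0.024,"ax":0,"ay":0,"az":0,"claw":1},{"dx":0,"dy":0.003,"dz":0.024,"ax":0,"ay":0,"az":0,"claw":1},{"dx":0,"dy":0.003,"dz":0.024,"ax":0,"ay":0,"az":0,"claw":1},{"dx":0,"dy":0.003,"dz":0.024,"ax":0,"ay":0,"az":0,"claw":1},{"dx":0,"dy":0.003,"dz":0.024,"ax":0,"ay":0,"az":0,"claw":1},{"dx":0,"dy":0.003,"dz":0.024,"ax":0,"ay":0,"az":0,"claw":1},{"dx":0,"dy":0.003,"dz":0.024,"ax":0,"ay":0,"az":0,"claw":1},{"dx":0,"dy":0,"dz":0.012,"ax":0,"ay":0,"az":0,"claw":1},{"dx":0,"dy":0,"dz":0,"ax":0,"ay":0,"az":0,"claw":1}]'
python3 go.py 583.3 53.8 12 10.7
```

```text
t: 19.23
tcp_pos: [0.5373, 0.1345, 0.0134]
tcp_rot: [[0.0, 0.923, 0.385], [-0.0, 0.385, -0.923], [-1.0, 0.0, 0.0]]
ft_force: [-0.4, -0.2, 0.4]
opening: 0.0562
t 19.23 tcp [537.3 134.5  13.4] yaw 22.62 F [-0.4 -0.2  0.4] open 56.2
now d(mm) [ 1.4 11.4 92.1] ax 11.92
after turn d(mm) [ 1.4 30.2 87.8]
```

```bash

python3 -m creep '[{"dx":0,"dy":0.0025,"dz":0.008,"ax":1.5,"ay":0,"az":0,"claw":1},{"dx":0,"dy":0.0025,"dz":0.01,"ax":1.5,"ay":0,"az":0,"claw":1},{"dx":0,"dy":0.0025,"dz":0.01,"ax":1.5,"ay":0,"az":0,"claw":1},{"dx":0,"dy":0.0025,"dz":0.01,"ax":1.5,"ay":0,"az":0,"claw":1},{"dx":0,"dy":0.0025,"dz":0.01,"ax":1.5,"ay":0,"az":0,"claw":1},{"dx":0,"dy":0.0025,"dz":0.01,"ax":1.5,"ay":0,"az":0,"claw":1},{"dx":0,"dy":0.0025,"dz":0.01,"ax":1.5,"ay":0,"az":0,"claw":1},{"dx":0,"dy":0.0025,"dz":0.006,"ax":1.4,"ay":0,"az":0,"claw":1},{"dx":0,"dy":0,"dz":0,"ax":0,"ay":0,"az":0,"claw":1}]'
python3 go.py 583.3 53.8 12 10.7
```

```text
t: 20.35
tcp_pos: [0.5792, 0.0701, 0.0134]
tcp_rot: [[0.001, 0.982, 0.187], [-0.0, 0.187, -0.982], [-1.0, 0.001, 0.001]]
ft_force: [1.5, -2.0, 3.2]
opening: 0.0562
t 20.35 tcp [579.2  70.1  13.4] yaw 10.76 F [ 1.5 -2.   3.2] open 56.2
now d(mm) [ 1.4  1.  16.8] ax 0.06
after turn d(mm) [ 1.4  1.  16.8]
```

```bash

python3 -m creep '[{"dx":0,"dy":0.001,"dz":0.005,"ax":0,"ay":0,"az":0,"claw":1},{"dx":0,"dy":0,"dz":0.006,"ax":0,"ay":0,"az":0,"claw":1},{"dx":0,"dy":0,"dz":0.006,"ax":0,"ay":0,"az":0,"claw":1},{"dx":0,"dy":0,"dz":0.006,"ax":0,"ay":0,"az":0,"claw":1},{"dx":0,"dy":0,"dz":0.005,"ax":0,"ay":0,"az":0,"claw":1},{"dx":0,"dy":0,"dz":0.004,"ax":0,"ay":0,"az":0,"claw":1},{"dx":0,"dy":0,"dz":0,"ax":0,"ay":0,"az":0,"claw":1}]'
python3 go.py 588.3 27.6 13 10.7
python3 - <<'E'
from h import *
for c in ['scene','side']:
    im,dd=read_camera(c)
    if c=='side': cv2.imwrite('pics/s3.png',cv2.resize(im[110:290,180:420],None,fx=3,fy=3,interpolation=cv2.INTER_CUBIC))
    for m in masks_of(c,'block_2')[:3]:
        X=world(c,m['pixels'],dd); Y=X[abs(X[:,2]-.032)<.005]; print(c,m['position'],rect(Y))
E
```

```text
t: 21.22
tcp_pos: [0.5858, 0.0389, 0.0134]
tcp_rot: [[0.0, 0.982, 0.187], [-0.001, 0.187, -0.982], [-1.0, 0.0, 0.001]]
ft_force: [-0.1, -1.9, 5.0]
opening: 0.0564
t 21.23 tcp [585.8  38.9  13.4] yaw 10.79 F [-0.1 -1.9  5. ] open 56.4
now d(mm) [ 0.4  0.4 11.6] ax 0.09
after turn d(mm) [ 0.4  0.4 11.6]
scene [210.3, 341.1] (array([590.7,   8. ]), array([100.1,  60.3]), -80.4)
scene [202.4, 277.5] (array([ 629.2, -164.8]), array([103.8,  62. ]), -80.7)
scene [280.8, 348.9] (array([787.9,  61.9]), array([141.2,  85.8]), -84.4)
side [198.4, 297.0] (array([592.7,   9.5]), array([100.4,  60.3]), -80.0)
side [231.8, 347.1] (array([ 625.9, -170.1]), array([114. ,  58.3]), -85.9)
```

View pics/s3.png

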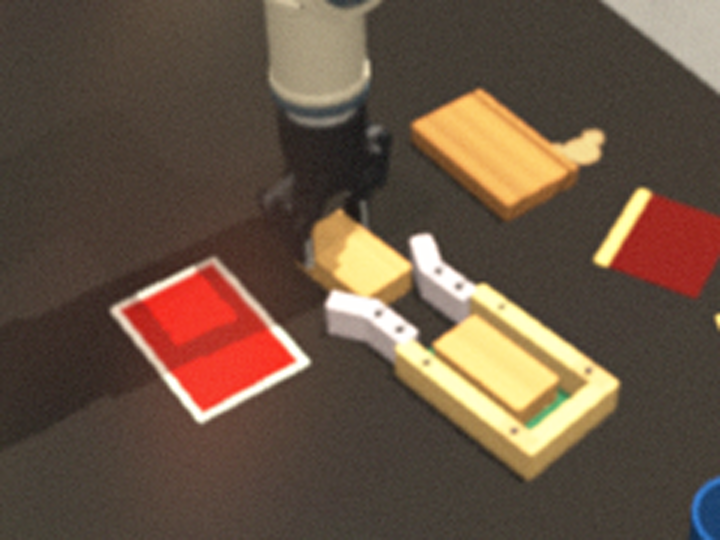

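The crop shows the wide block entering the mouth at (365,270), centred between the cheeks, and block 1 lying in the pen. I'll creep forward now.

```bash

python3 -m creep '[{"dx":0,"dy":0.0003,"dz":0.002,"ax":0,"ay":0,"az":0,"claw":1},{"dx":0,"dy":0,"dz":0.002,"ax":0,"ay":0,"az":0,"claw":1},{"dx":0,"dy":0,"dz":0.002,"ax":0,"ay":0,"az":0,"claw":1},{"dx":0,"dy":0,"dz":0.001,"ax":0,"ay":0,"az":0,"claw":1},{"dx":0,"dy":0,"dz":0,"ax":0,"ay":0,"az":0,"claw":1}]'
python3 go.py 588.3 27.6 13 10.7
```

```text
t: 22.05
tcp_pos: [0.5872, 0.0331, 0.0134]
tcp_rot: [[0.0, 0.982, 0.187], [0.0, 0.187, -0.982], [-1.0, 0.0, -0.0]]
ft_force: [-1.0, 2.1, 4.8]
opening: 0.0565
t 22.05 tcp [587.2  33.1  13.4] yaw 10.8 F [-1.   2.1  4.8] open 56.5
now d(mm) [0.4 0.1 5.6] ax 0.1
after turn d(mm) [0.4 0.1 5.6]
```

```bash

python3 -m creep '[{"dx":0,"dy":0,"dz":0.001,"ax":0,"ay":0,"az":0,"claw":1},{"dx":0,"dy":0,"dz":0,"ax":0,"ay":0,"az":0,"claw":1}]'
python3 go.py 588.3 27.6 13 10.7
```

```text
t: 22.3
tcp_pos: [0.5873, 0.0322, 0.0134]
tcp_rot: [[0.0, 0.982, 0.187], [0.0, 0.187, -0.982], [-1.0, 0.0, -0.0]]
ft_force: [-0.7, 3.1, 5.2]
opening: 0.0565
t 22.3 tcp [587.3  32.2  13.4] yaw 10.8 F [-0.7  3.1  5.2] open 56.5
now d(mm) [0.4 0.1 4.7] ax 0.1
after turn d(mm) [0.4 0.1 4.7]
```

```bash

python3 -m creep '[{"dx":0,"dy":0,"dz":0.001,"ax":0,"ay":0,"az":0,"claw":1},{"dx":0,"dy":0,"dz":0,"ax":0,"ay":0,"az":0,"claw":1}]' | grep -E "tcp_pos|force"
python3 -m creep '[{"dx":0,"dy":0,"dz":0.001,"ax":0,"ay":0,"az":0,"claw":1},{"dx":0,"dy":0,"dz":0,"ax":0,"ay":0,"az":0,"claw":1}]' | grep -E "tcp_pos|force"
```

```text
tcp_pos: [0.5875, 0.0312, 0.0134]
ft_force: [-0.8, 2.9, 5.0]
tcp_pos: [0.5878, 0.0302, 0.0134]
ft_force: [-0.7, 2.9, 6.2]
```

```bash

python3 -m creep '[{"dx":0,"dy":0,"dz":0.001,"ax":0,"ay":0,"az":0,"claw":1},{"dx":0,"dy":0,"dz":0,"ax":0,"ay":0,"az":0,"claw":1}]' | grep -E "tcp_pos|force"
python3 go.py 588.3 27.6 13 10.7
```

```text
tcp_pos: [0.5879, 0.0293, 0.0133]
ft_force: [-1.3, 3.4, 5.4]
t 23.05 tcp [587.9  29.3  13.3] yaw 10.8 F [-1.3  3.4  5.4] open 56.1
now d(mm) [0.3 0.1 1.8] ax 0.1
after turn d(mm) [0.3 0.1 1.8]
```

```bash

python3 -m creep '[{"dx":0,"dy":0,"dz":0.0007,"ax":0,"ay":0,"az":0,"claw":1},{"dx":0,"dy":0,"dz":0,"ax":0,"ay":0,"az":0,"claw":1}]' | grep -E "tcp_pos|force"
```

```text
tcp_pos: [0.5881, 0.029, 0.0133]
ft_force: [-0.4, 4.7, 5.2]
```

```bash

python3 -m creep '[{"dx":0,"dy":0,"dz":0.0007,"ax":0,"ay":0,"az":0,"claw":1},{"dx":0,"dy":0,"dz":0,"ax":0,"ay":0,"az":0,"claw":1}]' | grep -E "tcp_pos|force"
```

```text
tcp_pos: [0.5882, 0.0287, 0.0133]
ft_force: [-0.5, 9.1, 5.2]
```

The force jumped to 9 N with the TCP stalled, so the gauge has stopped this block. I'll hold briefly, check and back out.

```bash

python3 -m creep '[{"dx":0,"dy":0,"dz":0,"ax":0,"ay":0,"az":0,"claw":1},{"dx":0,"dy":0,"dz":0,"ax":0,"ay":0,"az":0,"claw":1},{"dx":0,"dy":0,"dz":0,"ax":0,"ay":0,"az":0,"claw":1}]' | grep -E "t:|tcp_pos|force"
python3 - <<'E'
from h import *
for c in ['scene','side']:
    im,dd=read_camera(c)
    for m in masks_of(c,'block_2')[:3]:
        X=world(c,m['pixels'],dd); Y=X[abs(X[:,2]-.032)<.005]
        if len(Y)<30: continue
        r=rect(Y); q=r[0]-[603.4,-52.3]; u=np.array([.1857,-.9826]); print(c,r,'gauge xy',(q@u).round(1),(q@[.9826,.1857]).round(1))
E
python3 -m creep '[{"dx":0,"dy":0,"dz":-0.005,"ax":0,"ay":0,"az":0,"claw":1},{"dx":0,"dy":0,"dz":-0.01,"ax":0,"ay":0,"az":0,"claw":1},{"dx":0,"dy":0,"dz":-0.015,"ax":0,"ay":0,"az":0,"claw":1},{"dx":0,"dy":0,"dz":-0.015,"ax":0,"ay":0,"az":0,"claw":1},{"dx":0,"dy":0,"dz":-0.015,"ax":0,"ay":0,"az":0,"claw":1},{"dx":0,"dy":0,"dz":-0.01,"ax":0,"ay":0,"az":0,"claw":1},{"dx":0,"dy":0,"dz":0,"ax":0,"ay":0,"az":0,"claw":1}]' | grep -E "t:|tcp_pos|force"
python3 go.py 448 46.3 13 2.9
```

```text
t: 23.92
tcp_pos: [0.5882, 0.0287, 0.0133]
tcp_rot: [[0.0, 0.982, 0.187], [0.001, 0.187, -0.982], [-1.0, 0.0, -0.001]]
ft_force: [-0.3, 9.4, 5.2]
scene (array([ 625. , -167.1]), array([99.2, 53.1]), -79.5) gauge xy 116.8 -0.1
scene (array([600.,  -1.]), array([98.5, 72.5]), -79.1) gauge xy -51.0 6.2
side (array([5.941e+02, 1.000e-01]), array([103.4,  60.4]), -82.6) gauge xy -53.2 0.6
side (array([ 621.5, -165.3]), array([101.7,  64.1]), -81.9) gauge xy 114.4 -3.2
t: 25.0
tcp_pos: [0.5748, 0.0972, 0.0134]
tcp_rot: [[-0.0, 0.982, 0.188], [0.0, 0.188, -0.982], [-1.0, -0.0, -0.0]]
ft_force: [-1.0, 4.5, 5.9]
t 25.0 tcp [574.8  97.2  13.4] yaw 10.83 F [-1.   4.5  5.9] open 56.2
now d(mm) [   0.4 -134.1   26.2] ax 7.93
after turn d(mm) [   0.4 -129.2   44.4]
```

```bash

python3 -m creep '[{"dx":0,"dy":-0.006,"dz":0,"ax":0.6,"ay":0,"az":0,"claw":1},{"dx":0,"dy":-0.013,"dz":0.001,"ax":0.8,"ay":0,"az":0,"claw":1},{"dx":0,"dy":-0.014,"dz":0.003,"ax":0.8,"ay":0,"az":0,"claw":1},{"dx":0,"dy":-0.014,"dz":0.004,"ax":0.8,"ay":0,"az":0,"claw":1},{"dx":0,"dy":-0.014,"dz":0.005,"ax":0.8,"ay":0,"az":0,"claw":1},{"dx":0,"dy":-0.014,"dz":0.005,"ax":0.8,"ay":0,"az":0,"claw":1},{"dx":0,"dy":-0.014,"dz":0.005,"ax":0.8,"ay":0,"az":0,"claw":1},{"dx":0,"dy":-0.014,"dz":0.005,"ax":0.8,"ay":0,"az":0,"claw":1},{"dx":0,"dy":-0.014,"dz":0.005,"ax":0.8,"ay":0,"az":0,"claw":1},{"dx":0,"dy":-0.01,"dz":0.004,"ax":0.8,"ay":0,"az":0,"claw":1},{"dx":0,"dy":-0.005,"dz":0.003,"ax":0,"ay":0,"az":0,"claw":1},{"dx":0,"dy":0,"dz":0,"ax":0,"ay":0,"az":0,"claw":1}]' | grep -E "t:|tcp_pos|force"
python3 go.py 445.2 46.5 13 2.9
```

```text
t: 26.5
tcp_pos: [0.4474, 0.0397, 0.0133]
tcp_rot: [[-0.002, 0.999, 0.052], [-0.0, 0.052, -0.999], [-1.0, -0.002, 0.0]]
ft_force: [-0.5, -2.8, 10.2]
t 26.5 tcp [447.4  39.7  13.3] yaw 2.99 F [-0.5 -2.8 10.2] open 56.5
now d(mm) [ 0.3 -1.8 -6.9] ax 0.09
after turn d(mm) [ 0.3 -1.8 -6.9]
```

```bash

python3 -m creep '[{"dx":-0.001,"dy":-0.001,"dz":-0.003,"ax":0,"ay":0,"az":0,"claw":1},{"dx":0,"dy":-0.001,"dz":-0.004,"ax":0,"ay":0,"az":0,"claw":1},{"dx":0,"dy":0,"dz":0,"ax":0,"ay":0,"az":0,"claw":1},{"dx":0,"dy":0,"dz":0,"ax":0,"ay":0,"az":0,"claw":-1},{"dx":0,"dy":0,"dz":0,"ax":0,"ay":0,"az":0,"claw":-1},{"dx":0,"dy":0,"dz":0,"ax":0,"ay":0,"az":0,"claw":-1},{"dx":-0.02,"dy":0,"dz":0,"ax":0,"ay":0,"az":0,"claw":-1},{"dx":-0.04,"dy":0,"dz":0,"ax":0,"ay":0,"az":0,"claw":-1},{"dx":-0.05,"dy":0,"dz":-0.03,"ax":0,"ay":0,"az":0,"claw":-1},{"dx":-0.05,"dy":0,"dz":-0.04,"ax":0,"ay":0,"az":0,"claw":-1},{"dx":0,"dy":0,"dz":-0.03,"ax":0,"ay":0,"az":0,"claw":-1},{"dx":0,"dy":0,"dz":0,"ax":0,"ay":0,"az":0,"claw":-1}]' | grep -E "t:|tcp_pos|force|open"
python3 - <<'E'
from h import *
for c in ['wrist','scene','side']:
    o=manip.get_obs(); im,dd=read_camera(c)
    if c!='scene': cv2.imwrite(f'pics/end_{c}.png',im)
    for n in ['block_2','bay','sander','board','tin']:
      for m in masks_of(c,n)[:2]:
        X=world(c,m['pixels'],dd,o); zt=np.percentile(X[:,2],90); Y=X[abs(X[:,2]-zt)<.006]
        if len(Y)>30 and m['score']>.5: print(c,n,round(m['score'],2),np.round(m['position']),round(zt,3),*rect(Y))
E
```

```text
t: 28.0
tcp_pos: [0.4412, 0.1475, 0.1738]
tcp_rot: [[0.002, 0.999, 0.055], [0.001, 0.055, -0.999], [-1.0, 0.002, -0.001]]
ft_force: [0.3, -1.0, 0.4]
opening: 0.0854
wrist block_2 0.81 [302. 317.] 0.029 [447.1  19.9] [100.8  58. ] -88.0
wrist bay 0.91 [251. 310.] 0.0 [446.9  19.1] [161.  111.3] -86.6
wrist board 0.86 [296. 625.] 0.023 [744.4  50.7] [130.8  26.7] -73.9
scene block_2 0.91 [179. 364.] 0.033 [449.2  17.4] [100.1  59.6] -85.4
scene block_2 0.72 [205. 275.] 0.033 [ 629.6 -165. ] [104.   63.7] -80.0
scene bay 0.9 [191. 362.] 0.004 [446.1  16.5] [159.7 112.6] -86.9
scene sander 0.89 [144. 229.] 0.044 [ 430.8 -401. ] [111.9  69.4] -17.3
scene board 0.83 [278. 348.] 0.026 [787.3  63.5] [150.1  92.9] -86.2
scene tin 0.88 [179. 179.] 0.095 [ 654.1 -426.5] [70.8 68.9] 17.2
side block_2 0.85 [233. 347.] 0.034 [ 620.  -166.9] [100.6  64.1] -77.1
side block_2 0.62 [218. 248.] 0.034 [447.2  17.4] [100.6  59.1] -87.3
side bay 0.67 [232. 246.] 0.005 [447.9  19.6] [164.3 114.4] -87.5
side bay 0.54 [219. 248.] 0.034 [447.1  19.1] [104.1  59.1] -87.3
side sander 0.55 [344. 331.] 0.043 [ 430.8 -399.2] [108.9  67.6] -18.6
side board 0.63 [166. 346.] 0.029 [787.8  65.9] [155.1  93.6] -85.6
side tin 0.63 [292. 423.] 0.094 [ 653.2 -423.4] [69.3 68.2] 52.4
```

View pics/end_side.png

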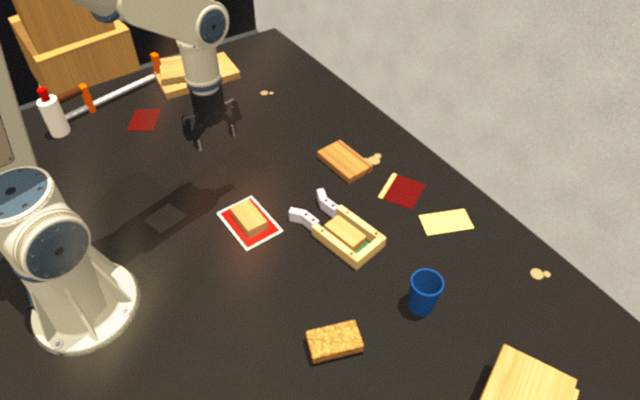

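The side picture shows the wide block centred in the red bay at (249,217), the other in the pen at (347,233), and the arm clear. I'll hand it in.

```bash
python3 -c "
from station import manip
print(manip.sign_off())"
```

```text
the job is handed in; nothing more can be done
None
```

The job is handed in at about 28 s of the 72 s allowed. The hand-in gave no verdict, but my last checks found nothing out of place.

- **50 mm block:** I slid it into the mouth and pushed it through the throat with shut fingers, at about 1 N. Its centre now lies about 115–117 mm past the throat's entry, where 100–150 mm is asked.
- **58 mm block:** I slid it into the mouth, and the gauge stopped it at 9 N with its centre about 53 mm short of the entry. I held it there for about 0.6 s, then slid it back out and into the red bay. The wrist camera puts it about 1 mm from the bay's centre and within 1.5° of it.
- **Other things:** the sanding block, board and tin read the same as at the start, within 2–3 mm of measuring noise. The arm is raised and open, touching nothing.

**Readings that disagreed:**
- **Block at the gauge:** while the 58 mm block was in the mouth, the scene camera put it 6 mm off centre and the side camera 0.6 mm. The scene outline was spoiled by the gripper, measuring 72 mm wide, and the tool position agreed with the side camera.
- **Block in the pen:** the pen walls blur the block's outline, so the two cameras differ by up to about 10 mm across the pen on where it lies. Both sets of readings put it well inside along the pen.

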